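# Pop the filament dryer's lid with its two-key catch

### The job

Pop open the lid of the filament dryer, the black box with the clear lid: with one fingertip on each, press the two grey catch keys on its front ledge right down, both together, and keep both down until the lid has risen by itself all the way to its stop, then let go and move clear, leaving the lid up. Only press the keys: do not touch the lid, and leave the other things on the bench where they are.

Things in the scene. Friction and masses are not known exactly. Their poses are not given: they have to be found in the camera images.
- dryer: filament dryer, fixed: a black box 300 mm deep (its x), 240 wide (its y), 108 high with the lid shut; origin under its centre. Its front (-x, robot side at yaw 0) is a ledge 80 mm deep, 90 mm high, with the two keys in the middle, a flat display behind them, a timer knob (26 mm across, 17 high) near the left end and a loose thumbwheel near the right end; the lidded chamber lies behind
- key_left_top (a point): centre of the top face of the left catch key (+y in the dryer's frame), a plain grey push key, 28 mm (dryer x) by 26 mm (dryer y), 14 mm proud of the black ledge when up (top then 104 mm above the table); the point moves with the key. The keys are 68 mm apart, centre to centre, along dryer y, with 42 mm of bare ledge between
- key_right_top (a point): centre of the top face of the right catch key (-y in the dryer's frame), a plain grey push key, 28 mm (dryer x) by 26 mm (dryer y), 14 mm proud of the black ledge when up (top then 104 mm above the table); the point moves with the key. The keys are 68 mm apart, centre to centre, along dryer y, with 42 mm of bare ledge between
- key_left (a joint): travel of the left catch key in m: 0 up, 0.010 fully down (it stops there, 4 mm proud of the ledge); spring return, 1.4 N to start and 4.5 N at the bottom, for each key; its bolt lets go of the lid below about 6 mm of travel, so press it to the bottom
- key_right (a joint): travel of the right catch key in m: 0 up, 0.010 fully down (it stops there, 4 mm proud of the ledge); spring return, 1.4 N to start and 4.5 N at the bottom, for each key; its bolt lets go of the lid below about 6 mm of travel, so press it to the bottom
- lid: the lid, a black frame 240 mm wide with a clear window over a white spool, hinged 210 mm behind its front edge. Origin under the middle of that edge: 52 mm behind the key centres (dryer +x), 90 mm above the table when shut, 136 mm at the stop (tilted 0.22 rad). Once both keys are down it rises in 2 to 6 s; let go before it is half up and its bolts catch it again at the next tooth
- scale: filament scale, fixed to the bench, 210 by 200 mm, 45 mm high, white with a round steel pan, on the other side from the dryer; origin under its centre; a bystander
- spool: loose full filament spool, 198 mm across and 64 mm high, lying flat on the scale; origin under its centre; a bystander
- thumbwheel: small loose printed thumbwheel, 26 mm across and 16 mm high, standing on the dryer's ledge near its right-hand (-y) end, about 64 mm from the right key's centre; origin under its centre; a bystander
- glue_stick: loose glue stick standing upright in front of the machines, 29 mm across and 94 mm high; origin under its centre; a bystander
- scraper: loose print scraper 200 mm long, lying in front of the machines; a bystander
- hex_driver: loose hex driver 170 mm long, lying at the right side; a bystander
- cutters: loose flush cutters 120 mm long, lying at the right side; a bystander
- ipa_bottle: loose clear bottle standing upright at the left side, 60 mm across and 160 mm high; origin under its centre; a bystander
- caliper: loose slide caliper 235 mm long, lying at the left side; a bystander

How it is judged:
By the outcome, as a careful person would: the job done as asked, in the order asked, and still so for the second after the job is handed in, with the robot touching nothing.
It also fails if it takes over 38 s, if anything falls off the work surface, if the arm or the gripper's body presses on something with over 40 N, if the wrist force passes 120 N, or if a joint passes its speed limit or range.

### The arm

A 6-joint arm with a two-finger parallel gripper is mounted at the origin on the work surface. World frame = base frame: x ahead of the robot, y to its left, z up, the work surface at z = 0. Lengths are in m, angles in rad, forces in N, time in s.
With the tool pointing down it reaches from about 0.35 to 0.775 m from the base axis. Payload 7.3 kg.
Tool frame: the origin (TCP) lies between the finger pads; the fingertips stand 8 mm ahead of it and the grasp point (between the pads) lies 11 mm behind it (robot.nose_length is the distance from the TCP to the fingertips, in m); z points along the fingers, y is the line along which they close (so a half turn about z gives the same grasp; the last joint's range is limited). The gripper opens to 92 mm and grips with 3 to 60 N. Pads are 19 mm wide; open, the fingers measure 130 mm over their backs; the gripper's body (75 mm by 190 mm) begins 47 mm behind the grasp point.
Start: joints at [1.021, 0.342, 1.524, -0, 1.275, -0.146], TCP at [0.206, 0.483, 0.235] pointing down, gripper open.
Joint ranges: [-2.53, 2.53], [-0.77, 2.02], [0.04, 2.7], [-1, 4.14], [0.28, 2.66], [-3.11, 3.11]. Speed limits (rad/s): [2.57, 2.57, 3.14, 3.14, 3.14, 3.14].

### API

Orientations are given as [roll, pitch, yaw] about the fixed x, y, z axes, in that order (R = Rz(yaw) Ry(pitch) Rx(roll)).
In Python, from cell import robot gives the robot as it stands. The module is installed in compiled form; this text tells all that it offers.
- The arm moves only by the shell command python3 -m jog 'ROWS' [FORCE]. ROWS is JSON, a list that holds one entry, the list of rows, each a list of 5 numbers: the gripper's target within -1 to 1 (fully open at 1, half-way at 0, shut at -1), then the shift along the tool's x, y, z in m, then the turn about the tool's z in rad. A call has 1 to 5 rows; each row is the pose to reach, as a shift and turn from the pose commanded when the call began, along the tool's axes at that moment; what a row does not reach only later rows make up. A row lasts 1/12 s, in which the tool goes at most 41.7 mm and 7.16 degrees, less where a joint would pass 70% of its speed; a pose out of reach is approached as far as the arm can. A call with a gripper value outside its range is refused whole. The fingers move at their own pace and stop on an object; FORCE is the grip in N (left out, the last holds). Time passes only in rows, so rows that repeat a pose let the fingers close. It gives the time, the measured TCP pose, the force, the opening and the grip force at its end, in the units of the state.
- robot.observe(): the state, without advancing time (a new reading comes with each control period).
- robot.read_camera(name): name is "side" or "top" or "wrist"; returns the picture (480x640x3 uint8, red, green, blue); there is no depth.
- robot.camera_model(name): a dict with "camera_matrix" (3x3 intrinsics, pixels), "position" and "attitude" of the camera in the world; the wrist camera has in their place "mount" (4x4, takes a point from camera to tool coordinates, whose origin is the TCP and whose axes are the flange's). Camera axes: x right, y down, z forward; pixel columns grow to the right and rows downward; lengths in m; the calibration is good to about 2 mm. A picture is of the moment at which its call begins: read the wrist's pose just before it. camera_model takes no time and is no camera call.
- robot.hand_in(): hands the job in; it is judged then, once.
The state is a dict: "time": time; "qpos": joint angles; "qvel": joint speeds; "joint_efforts": joint torques, N m; "tool_pos": TCP position; "tool_rot": TCP orientation; "contact_force": force on the tool from outside, world axes, zero at the start; "torque": the same for the moment, N m; "opening": finger opening in m; "grip_force": force on a finger pad.
Only numpy, scipy, OpenCV 4.12 (cv2) and the standard library are available. Lean on these libraries where they do the work, as an engineer would, in place of code of your own. Each camera call takes 0.05 s, during which the arm holds its last target. There are 200 camera calls.

## Working session

There is one attempt and no reset: what is moved stays moved. The work goes in short steps, Python scripts to look and compute and a shell command to move; the robot and the scene stay as the last step left them, time stands still between calls to the robot, and variables do not carry over. Pictures are saved under pics/ and viewed, at most 10 in all, crops included, and the job is handed in when it is done.

```bash
mkdir -p pics; python3 - <<'E'
from cell import robot
import cv2
s=robot.observe();print({k:(v if not hasattr(v,'round') else v.round(4)) if not isinstance(v,list) else [round(x,4) for x in v] for k,v in s.items()})
for n in("top","side"):
    cv2.imwrite(f"pics/{n}0.png",robot.read_camera(n)[:,:,::-1]);print(robot.camera_model(n))
print(robot.camera_model("wrist"), robot.nose_length)
E
```

```text
{'time': 0.0, 'qpos': array([ 1.021 ,  0.3427,  1.525 ,  0.    ,  1.2754, -0.146 ]), 'qvel': array([-0.    , -0.    ,  0.0011, -0.0001,  0.0002,  0.0007]), 'joint_efforts': array([-2.00000e-03, -4.31248e+01, -2.44218e+01,  7.16000e-02,
        5.62000e-02, -1.00000e-04]), 'tool_pos': array([0.206 , 0.4825, 0.2341]), 'tool_rot': array([-3.1401e+00, -2.0000e-04,  2.7378e+00]), 'contact_force': array([-0.2929,  0.2666, -0.8046]), 'torque': array([ 0.0284, -0.0325, -0.0246]), 'grip_force': 0.0, 'opening': 0.09183846629764865}
{'camera_matrix': array([[456.83469352,   0.        , 317.16452771],
       [  0.        , 456.83469352, 232.53554359],
       [  0.        ,   0.        ,   1.        ]]), 'position': array([0.33733721, 0.0157254 , 1.25973852]), 'attitude': array([-2.96700567e+00, -1.23989557e-03, -1.55848872e+00])}
{'camera_matrix': array([[452.72265723,   0.        , 314.94394896],
       [  0.        , 452.72265723, 234.87045099],
       [  0.        ,   0.        ,   1.        ]]), 'position': array([ 0.16960426, -0.80126357,  0.77963779]), 'attitude': array([-2.24095808, -0.02270509, -0.40292427])}
{'camera_matrix': array([[367.63354936,   0.        , 319.58208323],
       [  0.        , 367.63354936, 233.42050682],
       [  0.        ,   0.        ,   1.        ]]), 'mount': array([[ 4.73652448e-04, -9.59642800e-01, -2.81221392e-01,
         7.64040305e-02],
       [ 9.99999727e-01,  2.94987696e-04,  6.77649372e-04,
         1.08258147e-03],
       [-5.67344491e-04, -2.81221636e-01,  9.59642678e-01,
        -1.50298849e-01],
       [ 0.00000000e+00,  0.00000000e+00,  0.00000000e+00,
         1.00000000e+00]])} 0.008
```

View pics/top0.png

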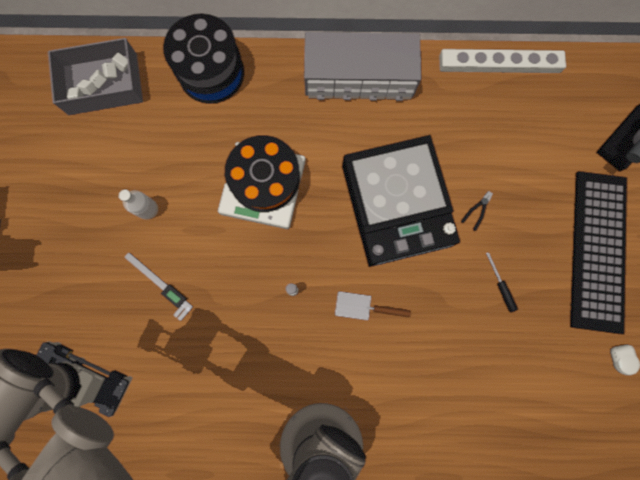

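View pics/side0.png

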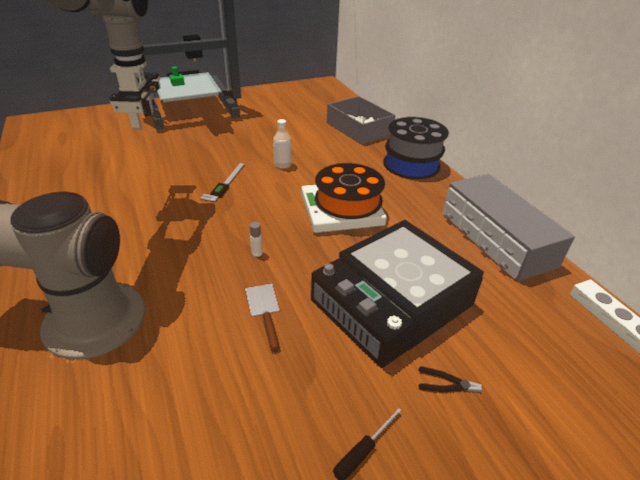

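The top view shows the keys at about (401,246) and (427,239), the knob at (378,250) and the thumbwheel at (450,229). In the side view the keys are at about (346,287) and (368,306).

```bash
cat >h.py <<'E'
import numpy as np,cv2
from scipy.spatial.transform import Rotation as R
def ray(m,px,T=None):
    d=np.linalg.solve(m["camera_matrix"],[*px,1.])
    if T is None: return np.array(m["position"]),R.from_euler('xyz',m["attitude"]).apply(d)
    return T[:3,3],T[:3,:3]@d
def plane(m,px,z,T=None):
    p,d=ray(m,px,T);return p+d*(z-p[2])/d[2]
E
python3 - <<'E'
from h import *
from cell import robot
for n,(u0,v0,u1,v1) in (("top",(340,130,465,270)),("side",(305,260,420,345))):
    im=cv2.imread(f"pics/{n}0.png");m=robot.camera_model(n)
    c=im[v0:v1,u0:u1];hsv=cv2.cvtColor(c,cv2.COLOR_BGR2HSV)
    mask=((hsv[...,1]<50)&(hsv[...,2]>70)).astype('uint8')
    k,l,st,ce=cv2.connectedComponentsWithStats(mask,connectivity=4)
    for i in range(1,k):
        if st[i,4]>25:
            px=ce[i]+[u0,v0];print(n,px.round(1),st[i],plane(m,px,.104).round(4), c[l==i].mean(0).round())
    cv2.imwrite(f"pics/c{n}.png",cv2.resize(c,None,fx=4,fy=4,interpolation=cv2.INTER_CUBIC))
E
```

```text
top [398.1 183.7] [  12   14   94   81 5264] [ 0.6737 -0.1937  0.104 ] [157. 162. 166.]
top [409.9 229.5] [ 58  92  25  16 156] [ 0.5522 -0.2217  0.104 ] [120. 124. 113.]
top [449.1 228. ] [103  92  13  13 131] [ 0.5572 -0.3226  0.104 ] [157. 166. 170.]
top [426.6 239.1] [ 80 102  14  15 154] [ 0.5277 -0.2639  0.104 ] [107. 107. 112.]
top [401.2 245.3] [ 55 109  14  14 151] [ 0.5107 -0.1986  0.104 ] [109. 108. 113.]
top [377.6 249.5] [ 32 115  12  11  94] [ 0.4991 -0.1379  0.104 ] [110. 110. 116.]
side [398.6 276.1] [  53    0   62   48 1558] [ 0.6307 -0.2216  0.104 ] [175. 189. 196.]
side [328.  268.8] [18  4 11 12 76] [ 0.4978 -0.1437  0.104 ] [100. 105. 118.]
side [344.9 286.5] [ 30  19  21  17 189] [ 0.5081 -0.2069  0.104 ] [ 96. 101. 111.]
side [367.2 299.8] [ 50  20  27  35 349] [ 0.5339 -0.2582  0.104 ] [108. 114. 116.]
side [342.9 315.9] [  9  23  66  62 672] [ 0.4688 -0.2786  0.104 ] [69. 72. 79.]
side [394.  321.9] [ 82  55  16  15 177] [ 0.5545 -0.3297  0.104 ] [174. 190. 197.]
```

View pics/ctop.png

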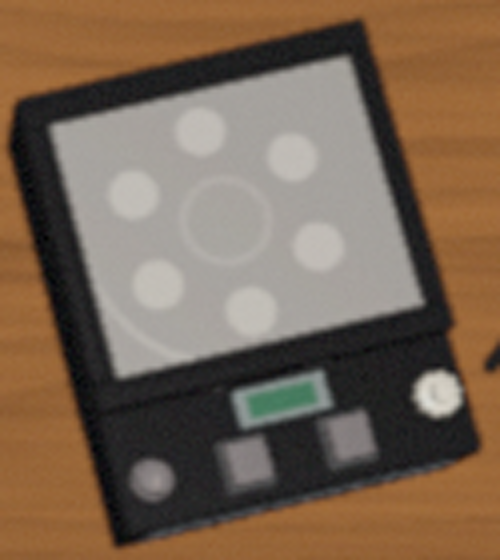

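```bash
python3 -m jog '[[[0.065,-0.029,-0.027,0,0],[0.065,-0.058,-0.054,0,0],[0.065,-0.087,-0.081,0,0],[0.065,-0.116,-0.108,0,0],[0.065,-0.145,-0.135,0,0]]]'
python3 -m jog '[[[0.065,-0.029,-0.027,0,0],[0.065,-0.058,-0.054,0,0],[0.065,-0.087,-0.081,0,0],[0.065,-0.116,-0.108,0,0],[0.065,-0.145,-0.135,0,0]]]'
python3 -m jog '[[[0.065,-0.029,-0.027,0,0],[0.065,-0.058,-0.054,0,0],[0.065,-0.087,-0.081,0,0],[0.065,-0.116,-0.108,0,0],[0.065,-0.145,-0.135,0,0]]]'
```

```text
time: 0.52
tool_pos: [0.2866, 0.3, 0.2344]
tool_rot: [-3.141, -0.0, 2.739]
contact_force: [0.9, -0.1, -0.4]
opening: 0.0631
grip_force: 0.0
time: 0.93
tool_pos: [0.367, 0.1187, 0.2347]
tool_rot: [3.141, -0.0, 2.738]
contact_force: [0.3, 1.0, 0.6]
opening: 0.0492
grip_force: 0.0
time: 1.35
tool_pos: [0.4473, -0.0626, 0.2345]
tool_rot: [3.141, -0.0, 2.737]
contact_force: [0.9, -0.4, 0.5]
opening: 0.0492
grip_force: 0.0
```

```bash
python3 -m jog '[[[0.065,-0.027,-0.026,0,-0.12],[0.065,-0.054,-0.052,0,-0.24],[0.065,-0.081,-0.078,0,-0.36],[0.065,-0.108,-0.104,0,-0.48],[0.065,-0.132,-0.127,0,-0.6]]]'
python3 -m jog '[[[0.065,0,0,0,-0.058],[0.065,0,0,0,-0.058],[0.065,0,0,0,-0.058]]]'
python3 - <<'E'
from h import *
from cell import robot
s=robot.observe();im=robot.read_camera("wrist")[:,:,::-1]
cv2.imwrite("pics/w1.png",im);np.savez("w1.npz",p=s["tool_pos"],r=s["tool_rot"])
E
```

```text
time: 1.77
tool_pos: [0.5189, -0.2315, 0.2341]
tool_rot: [3.141, -0.0, -2.94]
contact_force: [0.3, 0.3, 0.5]
opening: 0.049
grip_force: 0.0
time: 2.02
tool_pos: [0.5182, -0.2289, 0.234]
tool_rot: [3.14, -0.001, -2.89]
contact_force: [0.7, 0.3, 0.4]
opening: 0.0488
grip_force: 0.0
```

View pics/w1.png

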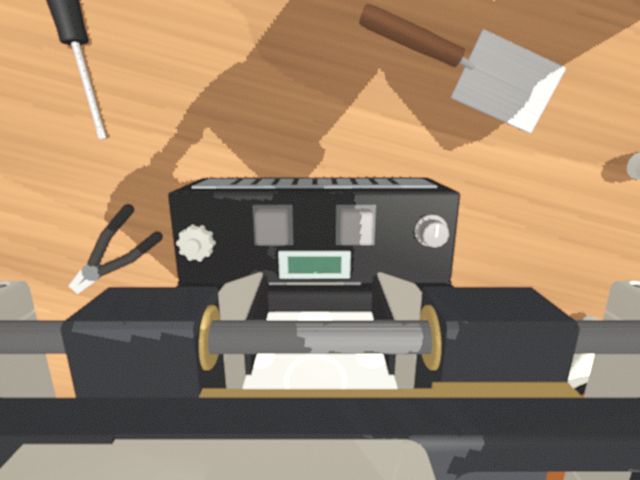

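The wrist view shows the keys at about (273,225) and (356,225), well aligned with the tool. The thumbwheel is at (196,243) and the knob at (432,231).

```bash
python3 - <<'E'
from h import *
from cell import robot
z=np.load("w1.npz");T=np.eye(4);T[:3,:3]=R.from_euler('xyz',z['r']).as_matrix();T[:3,3]=z['p']
m=robot.camera_model("wrist");W=T@m["mount"];im=cv2.imread("pics/w1.png")
g=cv2.cvtColor(im,cv2.COLOR_BGR2GRAY)
P=[]
for u0,u1 in((240,312),(322,392)):
    c=g[195:249,u0:u1];l,_,st,_=None,0,0,0
    k,l,st,ce=cv2.connectedComponentsWithStats((c>60).astype('uint8'))
    i=1+np.argmax(st[1:,4]);x,y,w,h,a=st[i];print("box",x+u0,y+195,w,h,a,"cen",ce[i]+[u0,195])
    q=plane(m,(ce[i]+[u0,195]),.104,W);P.append(q);print(q, "size",np.linalg.norm(plane(m,(u0+x,222),.104,W)-plane(m,(u0+x+w,222),.104,W)))
    print(g[225,u0:u1:2], g[195:249:2,u0+20])
P=np.array(P);d=P[1]-P[0];mid=P.mean(0);print("gap",np.linalg.norm(d),"yaw",np.arctan2(-d[0],d[1]),"mid",mid)
print("tool shift to mid",T[:3,:3].T@(mid-z['p']),z['r'])
E
convert 2>/dev/null; python3 -c "
import cv2;c=cv2.imread('pics/w1.png')[170:290,160:470];cv2.imwrite('pics/w1c.png',cv2.resize(c,None,fx=2.5,fy=2.5,interpolation=2))"
```

```text
box 252 204 42 45 1727 cen [272.75332947 224.71395483]
[ 0.52633212 -0.26344005  0.104     ] size 0.03304785971438463
[ 47  46  46  45  48  46  55 105 136 148 148 149 148 148 150 147 149 148
 148 150 148 148 146 135 111 106  84  47  47  43  50  47  46  52  47  51] [ 69  84  71  48  50  92 104 117 126 143 148 149 148 147 147 148 148 145
 147 147 147 146 146 146 142  94  48]
box 335 195 57 54 2845 cen [364.5771529  222.39929701]
[ 0.50649155 -0.19380252  0.104     ] size 0.04490396109937841
[ 48  47  49  48  53  45  48  93 105 118 139 147 148 148 146 147 148 148
 146 150 207 221 220 221 215 191 150  87  86  82  90  87  87  87  88] [ 45  50  47  52  51  94 104 117 120 136 138 140 140 140 141 139 137 141
 142 140 142 140 142 140 136  81  41]
gap 0.07240879225770797 yaw 0.2775578405186452 mid [ 0.51641184 -0.22862129  0.104     ]
tool shift to mid [0.00151503 0.00054981 0.12996612] [ 3.13998128e+00 -1.03711335e-03 -2.88994312e+00]
```

View pics/w1c.png

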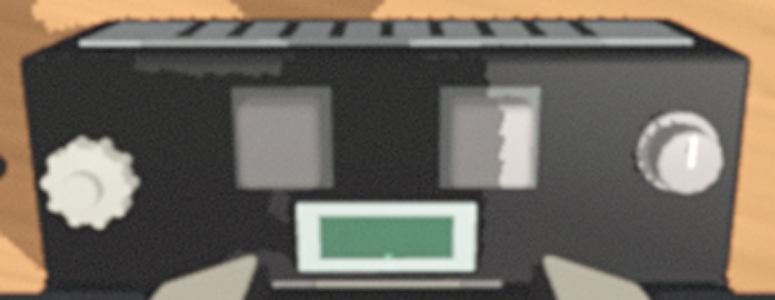

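```bash
python3 - <<'E'
from h import *
from cell import robot
z=np.load("w1.npz");T=np.eye(4);T[:3,:3]=R.from_euler('xyz',z['r']).as_matrix();T[:3,3]=z['p']
m=robot.camera_model("wrist");W=T@m["mount"]
P=np.array([plane(m,p,.104,W) for p in((271.3,227),(358.6,227))])
d=P[1]-P[0];mid=P.mean(0);print(P,"gap",np.linalg.norm(d),"yaw",np.arctan2(-d[0],d[1]))
C=[plane(m,p,.104,W) for p in((254.8,209),(288,209),(288,245),(254.8,245))];print([np.linalg.norm(C[i]-C[i-1]).round(4) for i in range(4)])
print("tool shift",T[:3,:3].T@(mid-z['p']))
E
```

```text
[[ 0.52844448 -0.26415043  0.104     ]
 [ 0.51127405 -0.19731882  0.104     ]] gap 0.069002079360025 yaw 0.2514816188827041
[np.float64(0.0295), np.float64(0.0259), np.float64(0.0295), np.float64(0.0266)]
tool shift [-0.00129758 -0.00235538  0.12995853]
```

```bash
python3 -m jog '[[[0.065,0.001,-0.0024,0.03,0],[0.065,0.001,-0.0024,0.06,0],[0.065,0.001,-0.0024,0.09,0],[0.065,0.001,-0.0024,0.112,0],[0.065,0.001,-0.0024,0.112,0]]]'
python3 - <<'E'
from h import *
from cell import robot
a=robot.read_camera("wrist")[150:400,130:510,::-1];b=robot.read_camera("side")[200:360,280:500,::-1]
cv2.imwrite("pics/d1.png",np.vstack([cv2.resize(a,(500,329)),cv2.resize(b,(500,270))]))
E
```

```text
time: 2.48
tool_pos: [0.5157, -0.229, 0.1186]
tool_rot: [3.135, -0.006, -2.888]
contact_force: [-0.8, 1.2, -0.2]
opening: 0.0484
grip_force: 0.0
```

View pics/d1.png

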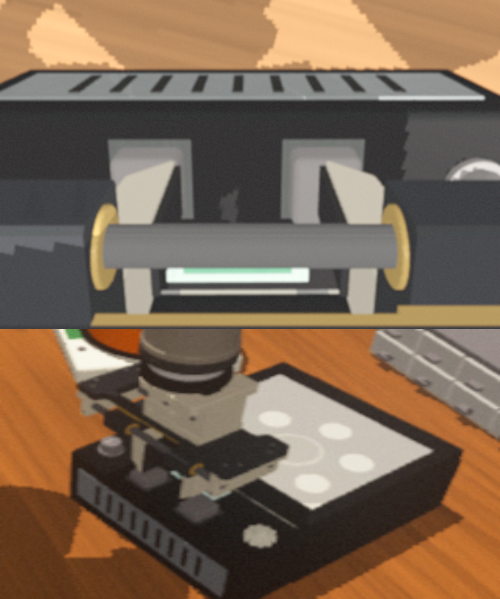

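The fingertips are above the two keys, the left tip near (165,165) and the right near (345,170) in the wrist crop. Next I'll let the arm settle and check the pose.

```bash
python3 -m jog '[[[0.065,0,0,0,0],[0.065,0,0,0,0],[0.065,0,0,0,0]]]'
python3 - <<'E'
from h import *
from cell import robot
s=robot.observe();M=R.from_euler('xyz',s["tool_rot"]);print(s["tool_pos"],s["tool_rot"],M.inv().apply(np.array([.51986,-.23073,.104])-s["tool_pos"]))
E
```

```text
time: 2.83
tool_pos: [0.5191, -0.232, 0.1244]
tool_rot: [-3.139, 0.002, -2.887]
contact_force: [0.7, -0.2, 0.4]
opening: 0.0492
grip_force: 0.0
[ 0.51905568 -0.23200284  0.12441966] [-3.13948168e+00  2.16320145e-03 -2.88734598e+00] [-0.00105443  0.00107273  0.02041977]
```

```bash
python3 -m jog '[[[0.065,0,0,0.005,0],[0.065,0,0,0.009,0],[0.065,0,0,0.013,0],[0.065,0,0,0.017,0],[0.065,0,0,0.021,0]]]'
python3 -m jog '[[[0.065,0,0,0.001,0],[0.065,0,0,0.002,0],[0.065,0,0,0.002,0]]]'
```

```text
time: 3.25
tool_pos: [0.5184, -0.2319, 0.102]
tool_rot: [-3.141, 0.0, -2.887]
contact_force: [-3.6, 2.0, 25.3]
opening: 0.0492
grip_force: 14.1
time: 3.5
tool_pos: [0.5185, -0.2319, 0.1021]
tool_rot: [-3.14, 0.001, -2.887]
contact_force: [-5.3, 3.2, 20.8]
opening: 0.0488
grip_force: 10.4
```

```bash
python3 -m jog '[[[0.065,0,0,0.001,0],[0.065,0,0,0.001,0],[0.065,0,0,0.001,0],[0.065,0,0,0.001,0],[0.065,0,0,0.001,0]]]'
for i in 1 2 3 4 5; do python3 -m jog '[[[0.065,0,0,0,0],[0.065,0,0,0,0],[0.065,0,0,0,0],[0.065,0,0,0,0],[0.065,0,0,0,0]]]' | grep -E "time|pos|contact"; done
python3 - <<'E'
from h import *
from cell import robot
b=robot.read_camera("side")[180:360,280:500,::-1]
cv2.imwrite("pics/e1.png",cv2.resize(b,None,fx=3,fy=3))
E
```

```text
time: 3.92
tool_pos: [0.5185, -0.2319, 0.102]
tool_rot: [-3.14, 0.002, -2.887]
contact_force: [-8.1, 3.4, 26.9]
opening: 0.0486
grip_force: 13.7
time: 4.33
tool_pos: [0.5185, -0.2319, 0.102]
contact_force: [-7.6, 4.7, 28.0]
time: 4.75
tool_pos: [0.5185, -0.2319, 0.102]
contact_force: [-7.9, 4.3, 28.1]
time: 5.17
tool_pos: [0.5185, -0.2319, 0.102]
contact_force: [-8.2, 4.6, 27.3]
time: 5.58
tool_pos: [0.5185, -0.2319, 0.102]
contact_force: [-7.6, 4.9, 27.1]
time: 6.0
tool_pos: [0.5185, -0.2319, 0.102]
contact_force: [-7.2, 3.8, 27.0]
```

View pics/e1.png

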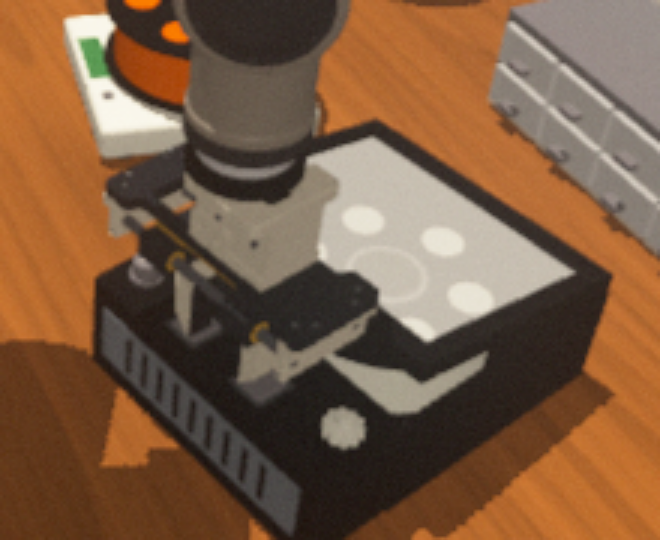

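The lid has lifted, with its front right corner near (425,345) in the crop, and is clear of the gripper. I'll keep holding and track its motion numerically.

```bash
cat >l.py <<'E'
from h import *
from cell import robot
import sys,os
b=robot.read_camera("side")[180:360,280:500,::-1];cv2.imwrite("pics/%s.png"%sys.argv[1],cv2.resize(b,None,fx=3,fy=3))
if os.path.exists("last.npy"): print("diff px",(np.abs(b.astype(int)-np.load("last.npy")).max(2)[40:,60:]>30).sum())
np.save("last.npy",b.astype(int))
E
python3 l.py f0
for j in 1 2 3; do for i in 1 2 3; do python3 -m jog '[[[0.065,0,0,0,0],[0.065,0,0,0,0],[0.065,0,0,0,0],[0.065,0,0,0,0],[0.065,0,0,0,0]]]' | grep -E "time|contact"; done; python3 l.py f$j; done
```

```text
time: 6.52
contact_force: [-7.8, 4.3, 27.1]
time: 6.93
contact_force: [-8.0, 4.3, 26.7]
time: 7.35
contact_force: [-8.1, 4.4, 28.2]
diff px 465
time: 7.82
contact_force: [-8.6, 4.3, 27.2]
time: 8.23
contact_force: [-9.0, 5.0, 28.0]
time: 8.65
contact_force: [-8.2, 4.4, 27.6]
diff px 0
time: 9.12
contact_force: [-8.7, 3.8, 27.9]
time: 9.53
contact_force: [-8.1, 4.5, 26.9]
time: 9.95
contact_force: [-7.6, 3.9, 27.7]
diff px 0
```

View pics/f3.png

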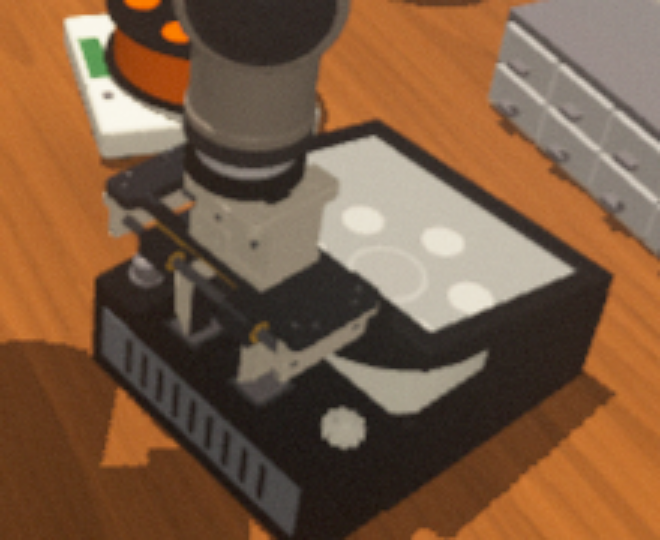

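```bash
python3 - <<'E'
from h import *
from cell import robot
m=robot.camera_model("side");Rm=R.from_euler('xyz',m["attitude"])
o=np.array([.51986,-.23073,0]);dx=np.array([.9685,.2489,0]);dy=np.array([-.2489,.9685,0])
for a in(0,.11,.22):
    for h in(0,.018):
        x=.052+.21-.21*np.cos(a)+h*np.sin(a);zz=.09+.21*np.sin(a)+h*np.cos(a)
        p=Rm.inv().apply(o+dx*x-dy*.12+[0,0,zz]-m["position"]);q=m["camera_matrix"]@p/p[2];print(a,h,((q[:2]-[280,180])*3).round())
E
```

```text
0 0 [402. 425.]
0 0.018 [406. 406.]
0.11 0 [409. 400.]
0.11 0.018 [416. 380.]
0.22 0 [419. 374.]
0.22 0.018 [428. 352.]
```

The lid corner matches the projection for the stop angle of 0.22 rad, and it no longer moves. Now I'll release straight up, then move away from the lid.

```bash
python3 -m jog '[[[0.065,0,0,-0.008,0],[0.065,0,0,-0.02,0],[0.065,0.005,0,-0.045,0],[0.065,0.015,0,-0.075,0],[0.065,0.03,0,-0.105,0]]]'
python3 -m jog '[[[0.065,0.02,0,-0.03,0],[0.065,0.05,0,-0.05,0],[0.065,0.08,0,-0.06,0],[0.065,0.1,0,-0.06,0],[0.065,0.1,0,-0.06,0]]]'
python3 -m jog '[[[0.065,0,0,0,0],[0.065,0,0,0,0],[0.065,0,0,0,0],[0.065,0,0,0,0],[0.065,0,0,0,0]]]'
python3 l.py g
```

```text
time: 10.42
tool_pos: [0.489, -0.2389, 0.2037]
tool_rot: [3.14, -0.001, -2.887]
contact_force: [0.0, -0.7, 0.8]
opening: 0.0487
grip_force: 0.0
time: 10.83
tool_pos: [0.3898, -0.2652, 0.2643]
tool_rot: [-3.141, -0.001, -2.89]
contact_force: [-0.3, -0.4, 0.1]
opening: 0.0488
grip_force: 0.0
time: 11.25
tool_pos: [0.393, -0.2642, 0.2632]
tool_rot: [3.141, -0.0, -2.886]
contact_force: [0.3, 0.1, 0.8]
opening: 0.049
grip_force: 0.0
diff px 3434
```

View pics/g.png

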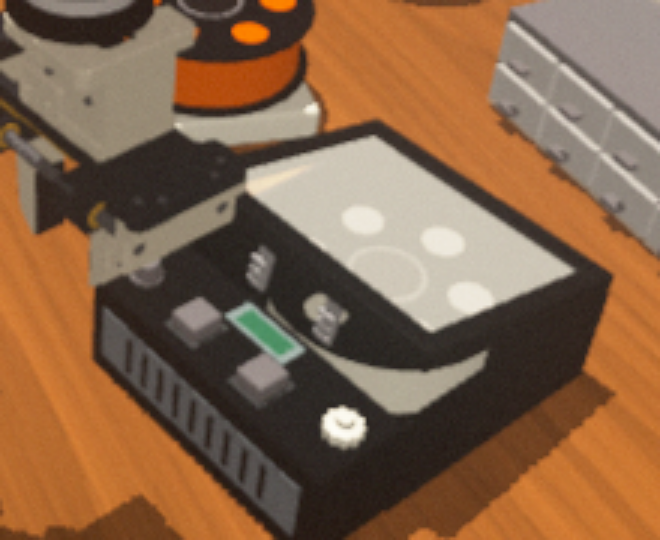

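The lid stays up, with its corner still at about (428,352). Both keys have sprung back at (198,318) and (262,375), the thumbwheel is still in place, and the arm is clear.

```bash
python3 -c "
from cell import robot
print(robot.hand_in())"
```

```text
the job is handed in; nothing more can be done
None
```

I pressed both keys to the bottom together and held them until the lid had risen to its stop. I then released and moved clear; the lid stayed up, the rest of the bench looked undisturbed, and the job was handed in at about 11.3 s.

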